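Seat the scan pallet on the three-ball scanner stage

TASK

Put the aluminium pallet of boat parts back on the desktop scanner's stage, with its red arrow towards the scanner head: feel its three V blocks onto the three balls and press it gently past the two sprung rollers until they have drawn it fully home and level, then let go. Do not tip it up or slam it onto the balls, never press on it with more than about 25 N, and leave the other things on the bench where they are.

Things in the scene. Friction and masses are not known exactly. Their poses are not given: they have to be found in the camera images.
- pallet: Loose scan pallet, 0.5 to 0.75 kg: aluminium plate 130 (its x) by 112 (y) by 12 mm, three steel V blocks under it, black bridge handle and low kit parts (to 13 mm high, at y = +-24 to 44 mm) on top. Origin: centre of the V blocks' underside, z up; the plate lies from z = 8 to 20 mm. It starts on the cutting mat, whose top is at z = 2 mm in the world.
- pallet_vee (a point): Mouth of the first V block's groove, on the pallet's underside 36 mm from its origin along +y; the other two lie 36 mm out at 210 and 330 degrees from +x. Each block has one radial 90-degree groove 13 mm wide and 20 mm long, with 11.5 mm of flat land on either side.
- pallet_edge (a point): Middle of the crest of the pallet's +y edge (y = 56 mm, z = 14 mm above the origin); the -y edge is its mirror. Both these edges are bevelled at 45 degrees above and below, 6 mm each way, to the sharp crest.
- pallet_handle (a point): Centre of the handle: a black bar 74 mm long (pallet x), 20 mm wide (y), 16 mm high, 62 mm above the pallet's origin, on two round 10 mm posts at x = +-31 mm; its underside is 34 mm above the plate's top.
- pallet_arrow (a point): Point of the red arrow painted on the pallet's top: 58 mm from the centre along +x, 20 mm above the origin; it points to +x.
- scanner: Desktop scanner, fixed: grey beam along its x, white head at +x, between them a dark round stage with three balls and two sprung rollers. Origin: underside of the beam (on the mat), below the middle of the stage's focus travel; z up. With the pallet home its axes lie along the scanner's, and its origin is on the stage's axis, 12 mm above the stage's upper face.
- scanner_head (a point): Middle of the white scanner head, 275 mm from the scanner's origin along +x, 132 mm up; the head is 55 by 170 (y) by 56 mm.
- stage_middle (a point): Mid-setting of the centre of the stage's upper face: a point fixed to the scanner, 67 mm above its origin. The stage itself is NOT measured: it is clamped firm where the last user focused and jacked it, within 8 mm of this point along the scanner's x and within 7 mm of it in height (true in y and yaw).
- ball_middle (a point): Mid-setting of the top of the stage's +y ball, fixed to the scanner like stage_middle (the true ball moves with the stage). Three 12 mm steel balls stand 36 mm from the stage's axis at 90, 210 and 330 degrees from the scanner's +x, tops 16 mm above its upper face. A groove takes its ball in from up to 6 mm to the side; on the flat lands the pallet stands 4 mm high.
- roller_left (a joint): Outward travel (m) of the brass spring roller at the stage's +y: 0 when free, 4.5 to 7 mm with the pallet pulled onto the ball tops, about 2 mm (1.5 to 3) with it fully home. Roller: 10 mm across, along x, greased, 32.5 mm above the stage's upper face, 53.5 mm from its axis at 0. Its spring pushes in with 5 N plus 0.48 N per mm. Its housing: y = 67 to 99 mm, top 44 mm above that face.
- roller_right (a joint): The mirror of roller_left at -y. Lowered, the pallet's edges meet the rollers 16 mm above home; spreading them takes up to about 10 to 20 N beyond the pallet's weight until the crests pass, 6.5 mm above home, reading 7.5 mm. From there both rollers bear on the upper bevels and pull the pallet down with some 5 to 10 N. Greased (friction about 0.12).
- hull: Loose grey model-boat hull, open on top, 225 mm long (its x, bow at +x), 71 mm wide, 36 mm high; origin under its middle. To be left alone.
- paint_jar: Loose paint jar with a red cap, 34 mm across, 36 mm high; origin at the centre of its base. To be left alone.
- caliper: Loose steel caliper lying flat, 200 mm long (its x), jaws reaching 43 mm to its -y side, 8 mm high; origin on the mat under the middle of its beam. To be left alone.

How it is judged:
By the outcome, as a careful person would: the job done as asked, in the order asked, and still so for the second after the job is handed in, with the robot touching nothing.
It also fails if it takes over 70 s, if anything falls off the work surface, if the arm or the gripper's body presses on something with over 40 N, if the wrist force passes 120 N, or if a joint passes its speed limit or range.

ROBOT

A 6-joint arm with a two-finger parallel gripper is mounted at the origin on the work surface. World frame = base frame: x ahead of the robot, y to its left, z up, the work surface at z = 0. Lengths are in m, angles in rad, forces in N, time in s.
With the tool pointing down it reaches from about 0.3 to 0.775 m from the base axis. Payload 14.6 kg.
Tool frame: the origin (TCP) lies at the very end of the fingers, on their centre line; the grasp point (between the pads) lies 19 mm behind it; z points along the fingers, y is the line along which they close (so a half turn about z gives the same grasp; the last joint's range is limited). The gripper opens to 94 mm and grips with 3 to 60 N. Pads are 16 mm wide; open, the fingers measure 119 mm over their backs; the gripper's body (75 mm by 177 mm) begins 78 mm behind the grasp point.
Start: joints at [1.172, 0.3, 1.521, -0, 1.321, -0.067], TCP at [0.179, 0.52, 0.205] pointing down, gripper open.
Joint ranges: [-3.03, 3.03], [-0.79, 2.21], [0.23, 2.52], [-1.04, 4.18], [0, 3.07], [-2.55, 2.55]. Speed limits (rad/s): [2.22, 2.22, 2.57, 3.14, 3.14, 3.14].

INTERFACE

Orientations are given as [roll, pitch, yaw] about the fixed x, y, z axes, in that order (R = Rz(yaw) Ry(pitch) Rx(roll)).
In Python, from station import ctrl gives the robot as it stands.
- The arm moves only by the tool move_arm, never from a script. Its argument "increments" is a list of rows, each a list of 7 numbers: the opening, from 0 (shut) to 1 (fully open), then the shift along the tool's x, y, z in units of 50 mm (1.0 is 50 mm), then the turn, a rotation vector about the tool's x, y, z in rad. In form: [[claw, tx, ty, tz, rx, ry, rz], ...]. A call has 1 to 20 rows; each row shifts and turns the commanded pose from where the row before left it, along the tool's axes as they then stand; what a row does not reach is not made up. A row lasts 1/10 s, in which the tool goes at most 50 mm and 8.59 degrees, less where a joint would pass 70% of its speed; a pose out of reach is approached as far as the arm can. A call is refused whole if a number of a shift passes 1 or a number of a turn 0.15, either way. A call with a gripper value outside its range is refused whole. The fingers move at their own pace and stop on an object; "force" is the grip in N (left out, the last holds). Time passes only in rows, so rows that do not move let the fingers close. It gives the time, the measured TCP pose, the force, the opening and the grip force at its end, in the units of the state.
- ctrl.get_obs(): the state, without advancing time (a new reading comes with each control period).
- ctrl.camera(name): name is "scene" or "top" or "wrist"; returns a dict with "color" (480x640x3 uint8, blue, green, red), "K" (3x3 intrinsics, pixels), "pose" (4x4, takes a point from camera to world coordinates); the wrist camera has in their place "tool_from_camera" (4x4, takes a point from camera to tool coordinates, whose origin is the TCP and whose axes are the flange's). Camera axes: x right, y down, z forward; pixel columns grow to the right and rows downward; lengths in m; the calibration is good to about 2 mm. A picture is of the moment at which its call begins: read the wrist's pose just before it. There is no depth.
- ctrl.hand_in(): hands the job in; it is judged then, once.
Trained networks look in a picture, given as the dict that the camera call returned (one of the last four; its "shot" number tells which), for a name from the list of things; names that differ only in an ending like _2 or _b are one class to them, and where a whole thing is asked for, a point or a joint stands for the part that bears it (a point fixed in the world has none). Each returns a list of dicts, best first, with "conf" (0 to 1); they miss things now and then, are a little off and sometimes report something else, mostly with a low value. They report only what shows in the picture. A call takes as long as a camera call.
- ctrl.cut_out(name, picture): "mask" (480x640 bool, what is visible of it) and "centre" ([row, column] in pixels, amid what is visible of it).
The state is a dict: "time_s": time; "qpos": joint angles; "joint_vel": joint speeds; "tau": joint torques, N m; "ee_pos": TCP position; "eef_rot": TCP orientation; "force": force on the tool from outside, world axes, zero at the start; "moment": the same for the moment, N m; "grip_width": finger opening in m; "grip_force": force on a finger pad.
Only numpy, scipy, OpenCV 4.12 (cv2) and the standard library are available. Lean on these libraries where they do the work, as an engineer would, in place of code of your own. Each camera call takes 0.05 s, during which the arm holds its last target. There are 200 camera calls.

## Working session

There is one attempt and no reset: what is moved stays moved. The work goes in short steps, Python scripts to look and compute and a tool call to move; the robot and the scene stay as the last step left them, time stands still between calls to the robot, and variables do not carry over. Pictures are saved under pics/ and viewed, at most 10 in all, crops included, and the job is handed in when it is done.

Besides the shell and the picture viewer there is one more tool, called after ">>>" by a JSON object that holds its "method" and its "body", one argument or row to a line. move_arm: Moves the arm, as the interface text tells. Its arguments: {"type":"object","properties":{"increments":{"type":"array","items":{"type":"array","items":{"type":"number"}}},"force":{"type":"number"}},"required":["increments"]}

```bash
mkdir -p pics; ls; cat > h.py <<'E'
import numpy as np, cv2
from scipy.spatial.transform import Rotation as Rn
from station import ctrl
def pose(o):
    T=np.eye(4); T[:3,:3]=Rn.from_euler('xyz',o['eef_rot']).as_matrix(); T[:3,3]=o['ee_pos']; return T
def cam(n):
    o=ctrl.get_obs(); c=ctrl.camera(n)
    c['T']=c['pose'] if 'pose' in c else pose(o)@c['tool_from_camera']
    return c
def ray(c,rc):
    d=np.linalg.inv(c['K'])@[rc[1],rc[0],1]; return c['T'][:3,3],c['T'][:3,:3]@d
def atz(c,rc,z):
    p,d=ray(c,rc); return p+d*(z-p[2])/d[2]
def proj(c,P):
    q=(np.asarray(P)-c['T'][:3,3])@c['T'][:3,:3]; q=q@c['K'].T; return q[...,:2]/q[...,2:]
E
python3 - <<'E'
from h import *
o=ctrl.get_obs(); print({k:np.round(v,3) for k,v in o.items()})
for n in ['top','scene']:
    c=cam(n); cv2.imwrite(f'pics/{n}0.png',c['color']); print(n,np.round(c['T'],3).tolist(),c['K'].tolist())
    for m in ['pallet','pallet_vee','pallet_edge','pallet_handle','pallet_arrow','scanner','scanner_head','roller_left','roller_right','hull','paint_jar','caliper']:
        try:
            r=ctrl.cut_out(m,c)
            print(m,[(round(x['conf'],2),np.round(x['centre']).tolist(),int(x['mask'].sum())) for x in r[:2]])
        except Exception as e: print(m,e)
E
```

```text
pics
{'time_s': np.float64(0.0), 'qpos': array([ 1.172,  0.3  ,  1.522,  0.   ,  1.321, -0.067]), 'joint_vel': array([ 0.   , -0.001,  0.001, -0.001,  0.001, -0.   ]), 'tau': array([-5.0000e-03, -5.3183e+01, -3.5272e+01,  7.1000e-02,  2.5000e-02,
       -0.0000e+00]), 'ee_pos': array([0.179, 0.52 , 0.205]), 'eef_rot': array([-3.14, -0.  ,  2.81]), 'force': array([ 0.009, -0.103, -0.231]), 'moment': array([-0.048, -0.012,  0.005]), 'grip_force': np.float64(0.0), 'grip_width': np.float64(0.094)}
top [[-0.028, -0.983, 0.179, 0.362], [-0.999, 0.03, 0.01, 0.004], [-0.015, -0.179, -0.984, 1.38], [0.0, 0.0, 0.0, 1.0]] [[485.4772826634423, 0.0, 324.52223939060207], [0.0, 485.4772826634423, 233.91788573150194], [0.0, 0.0, 1.0]]
pallet [(0.79, [264.0, 273.0], 1822)]
pallet_vee [(0.63, [258.0, 272.0], 1782)]
pallet_edge [(0.77, [258.0, 270.0], 1764)]
pallet_handle [(0.89, [262.0, 268.0], 1806), (0.34, [236.0, 436.0], 6357)]
pallet_arrow [(0.57, [258.0, 269.0], 1682)]
scanner [(0.96, [240.0, 434.0], 6359)]
scanner_head [(0.57, [235.0, 437.0], 6253)]
roller_left [(0.65, [216.0, 384.0], 99)]
rolle
[... 210 characters left out ...]
89, 0.361], [0.015, -0.776, -0.631, 0.732], [0.0, 0.0, 0.0, 1.0]] [[472.33788059900263, 0.0, 321.9851331605489], [0.0, 472.33788059900263, 242.71612721690948], [0.0, 0.0, 1.0]]
pallet [(0.61, [298.0, 411.0], 2596)]
pallet_vee [(0.88, [297.0, 410.0], 2633)]
pallet_edge [(0.88, [293.0, 409.0], 2464), (0.5, [238.0, 254.0], 91)]
pallet_handle [(0.81, [298.0, 416.0], 2491)]
pallet_arrow [(0.56, [296.0, 409.0], 2505)]
scanner [(0.66, [224.0, 219.0], 7649), (0.62, [213.0, 284.0], 77)]
scanner_head [(0.98, [224.0, 217.0], 7768)]
roller_left []
roller_right []
hull [(0.71, [381.0, 360.0], 4425)]
paint_jar [(0.89, [330.0, 294.0], 353), (0.21, [324.0, 526.0], 715)]
caliper [(0.96, [326.0, 528.0], 682)]
```

```bash
python3 - <<'E'
import cv2
a=cv2.imread('pics/top0.png')[140:340,160:560]; cv2.imwrite('pics/topc.png',cv2.resize(a,None,fx=2,fy=2,interpolation=cv2.INTER_CUBIC))
E
```

```text
(no output)
```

View pics/topc.png

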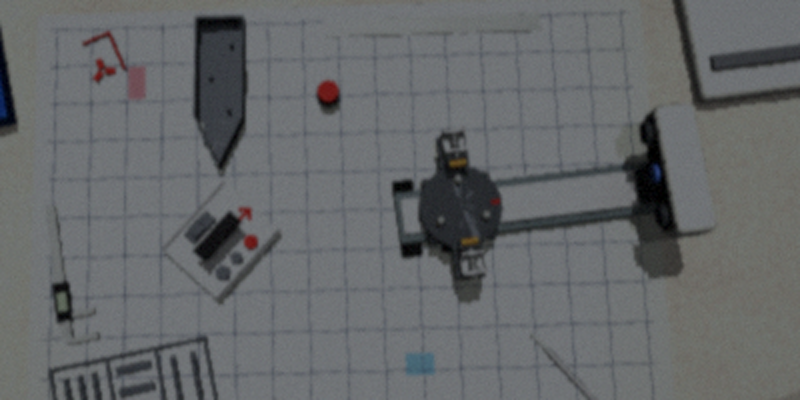

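View pics/scene0.png

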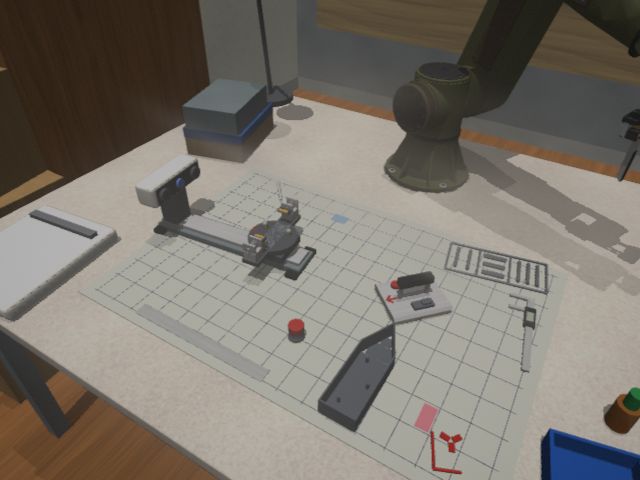

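The top crop shows the pallet at about (222,242), with its arrow pointing up-right. The stage is at about (460,207), with its rollers above and below it in the picture, and the head is at about (682,168). Next I'll work out coarse positions.

```bash
python3 - <<'E'
from h import *
c=cam('top')
f=lambda x,y:(140+y/2,160+x/2)
pc=atz(c,f(222,242),.022); tip=atz(c,f(250,209),.022)
hl,hr=atz(c,f(200,255),.072),atz(c,f(236,220),.072)
st=atz(c,f(460,207),.069); hd=atz(c,f(684,168),.162); l=atz(c,f(456,153),.105); r=atz(c,f(470,248),.105)
b=atz(c,f(405,218),.02)
for n,v in dict(pc=pc,tip=tip,hmid=(hl+hr)/2,hdir=hr-hl,st=st,hd=hd,l=l,r=r,b=b).items(): print(n,v.round(3))
print('pyaw',np.degrees(np.arctan2(*(hr-hl)[1::-1])),'syaw',np.degrees(np.arctan2(*(hd-st)[1::-1])), np.degrees(np.arctan2(*(l-r)[1::-1]))-90)
c=ctrl.camera('wrist');print(c['tool_from_camera'].round(3),c['K'].round(1))
E
```

```text
pc [0.537 0.171 0.022]
tip [0.583 0.131 0.022]
hmid [0.537 0.17  0.072]
hdir [ 0.046 -0.049  0.   ]
st [ 0.569 -0.161  0.069]
hd [ 0.596 -0.436  0.162]
l [ 0.637 -0.154  0.105]
r [ 0.508 -0.166  0.105]
b [ 0.563 -0.088  0.02 ]
pyaw -46.73760241981618 syaw -84.42064882867919 -84.73432581785575
[[ 0.    -0.971 -0.24   0.069]
 [ 1.     0.     0.001  0.001]
 [-0.001 -0.24   0.971 -0.179]
 [ 0.     0.     0.     1.   ]] [[428.7   0.  319.8]
 [  0.  428.7 238.7]
 [  0.    0.    1. ]]
```

```bash
cat >> h.py <<'E'
def plan(p,yaw,n,claw=1,start=None,tilt=(np.pi,0)):
    """n rows in tool axes from the present (or start) pose to p, yaw(deg)"""
    T=pose(ctrl.get_obs()) if start is None else start
    R0=Rn.from_matrix(T[:3,:3]); R1=Rn.from_euler('xyz',[tilt[0],tilt[1],np.radians(yaw)])
    w=(R0.inv()*R1).as_rotvec(); P=T[:3,3]; rows=[]
    for i in range(n):
        Ri=R0*Rn.from_rotvec(w*i/n); d=Ri.inv().apply((np.array(p)-P)/n)/.05
        rows.append([claw]+(np.round(d,3)+0.).tolist()+(np.round(w/n,4)+0.).tolist())
    print(rows if n>1 else rows[0])
E
python3 -c "
from h import *
plan([.569,-.151,.25],95.5,18)"
```

```text
[[1, -0.652, -0.564, -0.05, 0.0, 0.0, 0.0635], [1, -0.687, -0.521, -0.05, 0.0, 0.0, 0.0635], [1, -0.719, -0.477, -0.05, 0.0, 0.0, 0.0635], [1, -0.747, -0.43, -0.05, 0.0, 0.0, 0.0635], [1, -0.773, -0.382, -0.05, 0.0, 0.0, 0.0635], [1, -0.796, -0.332, -0.05, 0.0, 0.0, 0.0635], [1, -0.815, -0.281, -0.05, 0.0, 0.0, 0.0635], [1, -0.831, -0.228, -0.05, 0.0, 0.0, 0.0635], [1, -0.844, -0.175, -0.05, 0.0, 0.0, 0.0635], [1, -0.854, -0.121, -0.05, 0.0, 0.0, 0.0635], [1, -0.86, -0.067, -0.05, 0.0, 0.0, 0.0635], [1, -0.862, -0.012, -0.05, 0.0, 0.0, 0.0635], [1, -0.861, 0.043, -0.05, 0.0, 0.0, 0.0635], [1, -0.857, 0.097, -0.05, 0.0, 0.0, 0.0635], [1, -0.849, 0.151, -0.05, 0.0, 0.0, 0.0635], [1, -0.838, 0.205, -0.05, 0.0, 0.0, 0.0635], [1, -0.823, 0.258, -0.05, 0.0, 0.0, 0.0635], [1, -0.805, 0.309, -0.05, 0.0, 0.0, 0.0635]]
```

>>> {"method": "move_arm", "body": {
  "increments": [
    [1, -0.65, -0.56, -0.05, 0, 0, 0.0635],
    [1, -0.69, -0.52, -0.05, 0, 0, 0.0635],
    [1, -0.72, -0.48, -0.05, 0, 0, 0.0635],
    [1, -0.75, -0.43, -0.05, 0, 0, 0.0635],
    [1, -0.77, -0.38, -0.05, 0, 0, 0.0635],
    [1, -0.8, -0.33, -0.05, 0, 0, 0.0635],
    [1, -0.815, -0.28, -0.05, 0, 0, 0.0635],
    [1, -0.83, -0.23, -0.05, 0, 0, 0.0635],
    [1, -0.845, -0.175, -0.05, 0, 0, 0.0635],
    [1, -0.855, -0.12, -0.05, 0, 0, 0.0635],
    [1, -0.86, -0.07, -0.05, 0, 0, 0.0635],
    [1, -0.86, -0.01, -0.05, 0, 0, 0.0635],
    [1, -0.86, 0.04, -0.05, 0, 0, 0.0635],
    [1, -0.855, 0.1, -0.05, 0, 0, 0.0635],
    [1, -0.85, 0.15, -0.05, 0, 0, 0.0635],
    [1, -0.84, 0.2, -0.05, 0, 0, 0.0635],
    [1, -0.82, 0.26, -0.05, 0, 0, 0.0635],
    [1, -0.8, 0.31, -0.05, 0, 0, 0.0635],
    [1, 0, 0, 0, 0, 0, 0],
    [1, 0, 0, 0, 0, 0, 0]
  ]
}}

```text
time_s: 3.4
ee_pos: [0.5691, -0.151, 0.2498]
eef_rot: [-3.141, -0.001, 1.666]
force: [0.0, 0.6, 0.3]
grip_width: 0.094
grip_force: 0.0
```

```bash
python3 - <<'E'
from h import *
o=ctrl.get_obs(); print(o['ee_pos'],np.degrees(o['eef_rot']))
c=cam('wrist'); cv2.imwrite('pics/w1.png',c['color'])
np.savez('w1.npz',T=c['T'],K=c['K'])
E
```

```text
[ 0.56905218 -0.15103618  0.24983788] [-1.79950119e+02 -3.06639363e-02  9.54553376e+01]
```

View pics/w1.png

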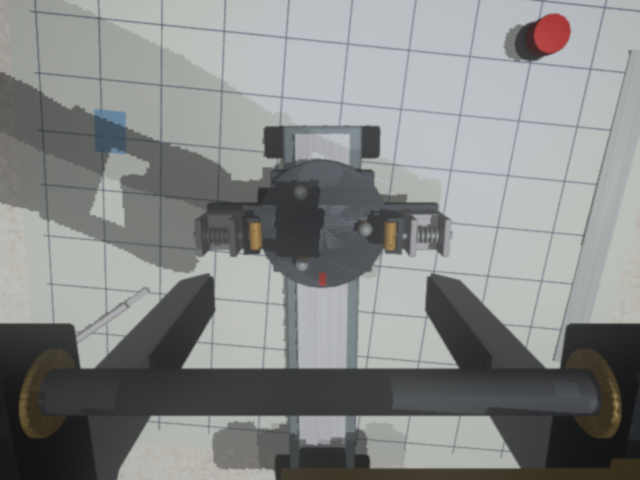

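The wrist view shows the balls at (301,191), (366,229) and (302,265), and the rollers at (255,236) and (391,236). I'll take a second view from 80 mm away, on the way to the pallet.

>>> {"method": "move_arm", "body": {
  "increments": [
    [1, 0.8, 0, 0, 0, 0, 0],
    [1, 0.8, 0, 0, 0, 0, 0],
    [1, 0, 0, 0, 0, 0, 0],
    [1, 0, 0, 0, 0, 0, 0]
  ]
}}

```text
time_s: 3.85
ee_pos: [0.5612, -0.0696, 0.2511]
eef_rot: [3.141, 0.0, 1.67]
force: [0.4, -0.4, -0.0]
grip_width: 0.0938
grip_force: 0.0
```

```bash
python3 - <<'E'
from h import *
o=ctrl.get_obs(); print(o['ee_pos'],np.degrees(o['eef_rot']))
c=cam('wrist'); cv2.imwrite('pics/w2.png',c['color'])
np.savez('w2.npz',T=c['T'],K=c['K'])
a=cv2.imread('pics/w1.png')[150:300,190:460]; b=c['color'][40:240,190:460]
im=np.vstack([a,b]); cv2.imwrite('pics/w12.png',cv2.resize(im,None,fx=1.7,fy=1.7,interpolation=cv2.INTER_CUBIC))
plan([.537,.171,.22],133.3,10)
E
```

```text
[ 0.56117799 -0.06964874  0.25105897] [1.79952318e+02 2.20085884e-02 9.56670995e+01]
[[1, 0.486, -0.001, 0.062, 0.0, 0.0001, -0.0658], [1, 0.485, 0.031, 0.062, 0.0, 0.0001, -0.0658], [1, 0.482, 0.062, 0.062, 0.0, 0.0001, -0.0658], [1, 0.476, 0.094, 0.062, 0.0, 0.0001, -0.0658], [1, 0.469, 0.125, 0.062, 0.0, 0.0001, -0.0658], [1, 0.46, 0.156, 0.062, 0.0, 0.0001, -0.0658], [1, 0.449, 0.186, 0.062, 0.0, 0.0001, -0.0658], [1, 0.435, 0.215, 0.062, 0.0, 0.0001, -0.0658], [1, 0.42, 0.243, 0.062, 0.0, 0.0001, -0.0658], [1, 0.404, 0.27, 0.062, 0.0, 0.0001, -0.0658]]
```

View pics/w12.png

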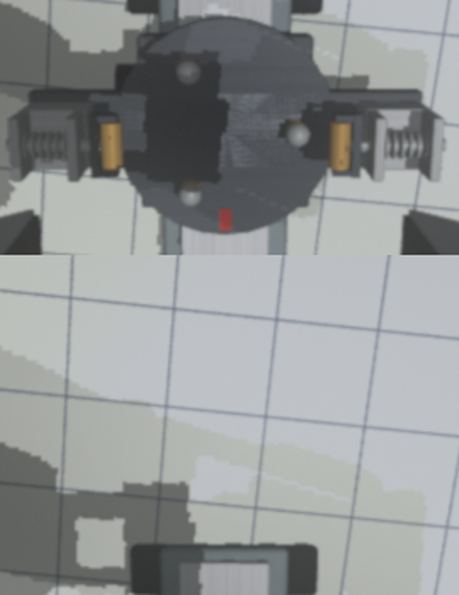

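In the enlarged crop of view 1 the balls are at (300.6,191.8), (365.9,228.2) and (302.4,264.1), and the rollers at (255.9,235.3) and (390.6,235.3). View 2's crop missed the stage, which sits lower in that picture, so I'll crop again.

```bash
python3 - <<'E'
import cv2
a=cv2.imread('pics/w2.png')[210:410,170:470]; cv2.imwrite('pics/w2b.png',cv2.resize(a,None,fx=2.5,fy=2.5,interpolation=cv2.INTER_CUBIC))
E
```

```text
(no output)
```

View pics/w2b.png

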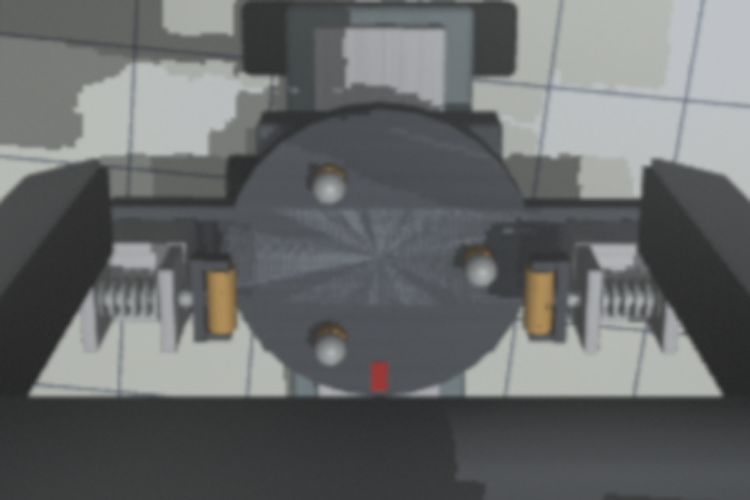

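>>> {"method": "move_arm", "body": {
  "increments": [
    [1, 0.486, 0, 0.06, 0, 0, -0.066],
    [1, 0.485, 0.03, 0.06, 0, 0, -0.066],
    [1, 0.48, 0.06, 0.06, 0, 0, -0.066],
    [1, 0.476, 0.094, 0.06, 0, 0, -0.066],
    [1, 0.47, 0.125, 0.06, 0, 0, -0.066],
    [1, 0.46, 0.156, 0.06, 0, 0, -0.066],
    [1, 0.45, 0.186, 0.06, 0, 0, -0.066],
    [1, 0.435, 0.215, 0.06, 0, 0, -0.066],
    [1, 0.42, 0.243, 0.06, 0, 0, -0.066],
    [1, 0.4, 0.27, 0.06, 0, 0, -0.066],
    [1, 0, 0, 0, 0, 0, 0],
    [1, 0, 0, 0, 0, 0, 0]
  ]
}}

```text
time_s: 5.1
ee_pos: [0.5376, 0.1698, 0.2204]
eef_rot: [-3.141, 0.0, 2.326]
force: [-0.3, 0.6, 0.1]
grip_width: 0.0938
grip_force: 0.0
```

```bash
python3 - <<'E'
from h import *
o=ctrl.get_obs(); print(o['ee_pos'],np.degrees(o['eef_rot']))
c=cam('wrist'); cv2.imwrite('pics/w3.png',c['color'])
np.savez('w3.npz',T=c['T'],K=c['K'])
E
```

```text
[0.53757709 0.1698442  0.22040537] [-1.79983154e+02  9.39165217e-03  1.33254691e+02]
```

View pics/w3.png

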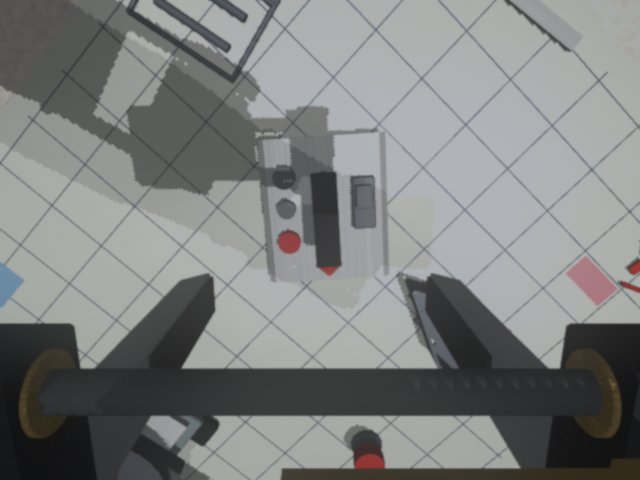

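View 2 shows the balls at (301.6,284), (362.8,317.6) and (302.4,349.6), and the rollers at (258.4,330) and (385.6,330). In view 3 the pallet's handle bar runs from (323.5,173) to (329.5,267), and the plate corners are at about (258,137), (384,131), (388,273) and (273,281).

```bash
python3 - <<'E'
from h import *
from scipy.optimize import least_squares
L=lambda n:dict(np.load(n+'.npz'))
a=np.radians([90,210,330])
M=np.array([[36*np.cos(t),36*np.sin(t),10] for t in a]+[[0,53.5,32.5],[0,-53.5,32.5]])/1000
V=[(L('w1'),[(365.9,228.2),(300.6,191.8),(302.4,264.1),(390.6,235.3),(255.9,235.3)]),
   (L('w2'),[(362.8,317.6),(301.6,284),(302.4,349.6),(385.6,330),(258.4,330)])]
def W(p): 
    R=Rn.from_euler('z',p[3]).as_matrix(); return M@R.T+p[:3]
def fit(V,M):
    f=lambda p:np.concatenate([(proj(c,W(p))-u)[:5].ravel() for c,u in V])
    return least_squares(f,[.569,-.161,.067,-1.47])
for S in (V,V[:1],V[1:]):
    r=fit(S,M); print('stage',r.x[:3].round(4),np.degrees(r.x[3]).round(2),'res',r.fun.round(1))
c=L('w3')
q=lambda u,v,z:atz(c,(v,u),z)
h1,h2=q(323.5,173,.072),q(329.5,267,.072); print('handle',(h1+h2)/2,np.linalg.norm(h2-h1),np.degrees(np.arctan2(*(h2-h1)[1::-1])))
cs=[q(258,137,.019),q(384,131,.019),q(388,273,.019),q(273,281,.019)]
print('plate',np.mean(cs,0),[np.linalg.norm(cs[i]-cs[i-1]).round(4) for i in range(4)],[np.degrees(np.arctan2(*(d)[1::-1])).round(1) for d in (cs[3]-cs[0],cs[2]-cs[1])])
E
```

```text
stage [ 0.5728 -0.1588  0.0667] -84.33 res [-0.2  0.4  0.4  0.1 -0.3  0.2  0.2 -0.6 -0.4 -0.1 -0.2  0.4 -0.   0.9
 -0.1  0.3  0.5 -0.8  0.2 -0.7]
stage [ 0.5729 -0.1589  0.0661] -84.28 res [-0.2  0.4  0.5  0.2 -0.2  0.2  0.1 -0.7 -0.2 -0.1]
stage [ 0.5728 -0.1585  0.0674] -84.38 res [-0.2  0.4 -0.1  0.8 -0.3  0.3  0.5 -0.7 -0.  -0.7]
handle [0.5402182  0.17617322 0.072     ] 0.07484460084586095 -42.93093299032426
plate [0.53968985 0.17699533 0.019     ] [np.float64(0.1317), np.float64(0.1088), np.float64(0.1288), np.float64(0.1078)] [np.float64(-42.6), np.float64(-43.0)]
```

```bash
python3 - <<'E'
from h import *
plan([.540,.1765,.046],137.1,6)
plan([.540,.1765,.046],137.1,1)
E
```

```text
[[1, 0.012, 0.022, 0.582, 0.0, 0.0, -0.0113], [1, 0.012, 0.022, 0.582, 0.0, 0.0, -0.0113], [1, 0.011, 0.022, 0.582, 0.0, 0.0, -0.0113], [1, 0.011, 0.022, 0.582, 0.0, 0.0, -0.0113], [1, 0.011, 0.022, 0.582, 0.0, 0.0, -0.0113], [1, 0.011, 0.022, 0.582, 0.0, 0.0, -0.0113]]
[1, 0.071, 0.13, 3.491, -0.0001, 0.0002, -0.0679]
```

>>> {"method": "move_arm", "body": {
  "increments": [
    [1, 0.035, 0.065, 0.5, 0, 0, -0.034],
    [1, 0.035, 0.065, 0.6, 0, 0, -0.034],
    [1, 0, 0, 0.6, 0, 0, 0],
    [1, 0, 0, 0.6, 0, 0, 0],
    [1, 0, 0, 0.5, 0, 0, 0],
    [1, 0, 0, 0.4, 0, 0, 0],
    [1, 0, 0, 0.29, 0, 0, 0],
    [1, 0, 0, 0, 0, 0, 0],
    [0.4, 0, 0, 0, 0, 0, 0],
    [0.3, 0, 0, 0, 0, 0, 0],
    [0.25, 0, 0, 0, 0, 0, 0],
    [0.1, 0, 0, 0, 0, 0, 0],
    [0.1, 0, 0, 0, 0, 0, 0],
    [0.1, 0, 0, 0, 0, 0, 0],
    [0.1, 0, 0, 0, 0, 0, 0]
  ],
  "force": 40
}}

```text
time_s: 6.65
ee_pos: [0.5396, 0.1776, 0.046]
eef_rot: [-3.142, 0.0, 2.395]
force: [0.6, 0.7, 0.5]
grip_width: 0.0416
grip_force: 0.0
```

>>> {"method": "move_arm", "body": {
  "increments": [
    [0.1, 0, 0, 0, 0, 0, 0],
    [0.1, 0, 0, 0, 0, 0, 0],
    [0.1, 0, 0, 0, 0, 0, 0],
    [0.1, 0, 0, 0, 0, 0, 0],
    [0.1, 0, 0, 0, 0, 0, 0],
    [0.1, 0, 0, 0, 0, 0, 0]
  ],
  "force": 40
}}

```text
time_s: 7.25
ee_pos: [0.5395, 0.1774, 0.0459]
eef_rot: [-3.141, -0.0, 2.395]
force: [-2.6, -3.5, 2.1]
grip_width: 0.0199
grip_force: 40.0
```

>>> {"method": "move_arm", "body": {
  "increments": [
    [0.1, 0, 0, -0.1, 0, 0, 0],
    [0.1, 0, 0, -0.2, 0, 0, 0],
    [0.1, 0, 0, -0.4, 0, 0, 0],
    [0.1, 0, 0, -0.5, 0, 0, 0],
    [0.1, 0, 0, -0.5, 0, 0, 0],
    [0.1, 0, 0, -0.5, 0, 0, 0],
    [0.1, 0, 0, -0.5, 0, 0, 0],
    [0.1, 0, 0, -0.3, 0, 0, 0],
    [0.1, 0, 0, -0.1, 0, 0, 0],
    [0.1, 0, 0, 0, 0, 0, 0],
    [0.1, 0, 0, 0, 0, 0, 0]
  ],
  "force": 60
}}

```text
time_s: 8.35
ee_pos: [0.5392, 0.1775, 0.2]
eef_rot: [-3.14, -0.001, 2.395]
force: [-0.6, 0.2, -6.4]
grip_width: 0.0196
grip_force: 60.0
```

```bash
python3 - <<'E'
from h import *
o=ctrl.get_obs(); print(o['ee_pos'],np.degrees(o['eef_rot']),o['force'],o['moment'])
plan([.5727,-.1578,.185],95.67,14,.1)
E
```

```text
[0.53924094 0.17750077 0.19999023] [-1.79934019e+02 -4.90788448e-02  1.37214718e+02] [-0.61883995  0.17546974 -6.396247  ] [-0.05152297  0.01630424  0.07483546]
[[0.1, -0.36, -0.319, 0.021, -0.0001, 0.0, 0.0518], [0.1, -0.376, -0.3, 0.021, -0.0001, 0.0, 0.0518], [0.1, -0.392, -0.28, 0.021, -0.0001, 0.0, 0.0518], [0.1, -0.405, -0.259, 0.021, -0.0001, 0.0, 0.0518], [0.1, -0.418, -0.238, 0.021, -0.0001, 0.0, 0.0518], [0.1, -0.43, -0.216, 0.021, -0.0001, 0.0, 0.0518], [0.1, -0.441, -0.194, 0.021, -0.0001, 0.0, 0.0518], [0.1, -0.45, -0.17, 0.021, -0.0001, 0.0, 0.0518], [0.1, -0.458, -0.147, 0.021, -0.0001, 0.0, 0.0518], [0.1, -0.465, -0.123, 0.021, -0.0001, 0.0, 0.0518], [0.1, -0.471, -0.099, 0.021, -0.0001, 0.0, 0.0518], [0.1, -0.476, -0.074, 0.021, -0.0001, 0.0, 0.0518], [0.1, -0.479, -0.05, 0.021, -0.0001, 0.0, 0.0518], [0.1, -0.481, -0.025, 0.021, -0.0001, 0.0, 0.0518]]
```

>>> {"method": "move_arm", "body": {
  "increments": [
    [0.1, -0.36, -0.32, 0.02, 0, 0, 0.052],
    [0.1, -0.376, -0.3, 0.02, 0, 0, 0.052],
    [0.1, -0.39, -0.28, 0.02, 0, 0, 0.052],
    [0.1, -0.405, -0.26, 0.02, 0, 0, 0.052],
    [0.1, -0.42, -0.24, 0.02, 0, 0, 0.052],
    [0.1, -0.43, -0.216, 0.02, 0, 0, 0.052],
    [0.1, -0.44, -0.194, 0.02, 0, 0, 0.052],
    [0.1, -0.45, -0.17, 0.02, 0, 0, 0.052],
    [0.1, -0.46, -0.147, 0.02, 0, 0, 0.052],
    [0.1, -0.465, -0.123, 0.02, 0, 0, 0.052],
    [0.1, -0.47, -0.1, 0.02, 0, 0, 0.052],
    [0.1, -0.476, -0.074, 0.02, 0, 0, 0.052],
    [0.1, -0.48, -0.05, 0.02, 0, 0, 0.052],
    [0.1, -0.48, -0.025, 0.02, 0, 0, 0.052],
    [0.1, 0, 0, 0, 0, 0, 0],
    [0.1, 0, 0, 0, 0, 0, 0]
  ],
  "force": 60
}}

```text
time_s: 9.95
ee_pos: [0.572, -0.1579, 0.1858]
eef_rot: [-3.14, -0.001, 1.667]
force: [-0.4, 1.7, -6.7]
grip_width: 0.0195
grip_force: 60.0
```

```bash
python3 - <<'E'
from h import *
o=ctrl.get_obs(); print(o['ee_pos'],np.degrees(o['eef_rot']),o['force'],o['moment'])
plan([.5727,-.1578,.145],95.67,1,.1)
c=cam('wrist'); cv2.imwrite('pics/w4.png',c['color']); np.savez('w4.npz',T=c['T'],K=c['K'])
E
```

```text
[ 0.57195633 -0.15790207  0.18579903] [-1.79904648e+02 -5.62848026e-02  9.54857353e+01] [-0.41540901  1.67869313 -6.67871367] [0.01354488 0.0676234  0.0271511 ]
[0.1, 0.0, 0.016, 0.816, -0.0017, -0.001, -0.0032]
```

View pics/w4.png

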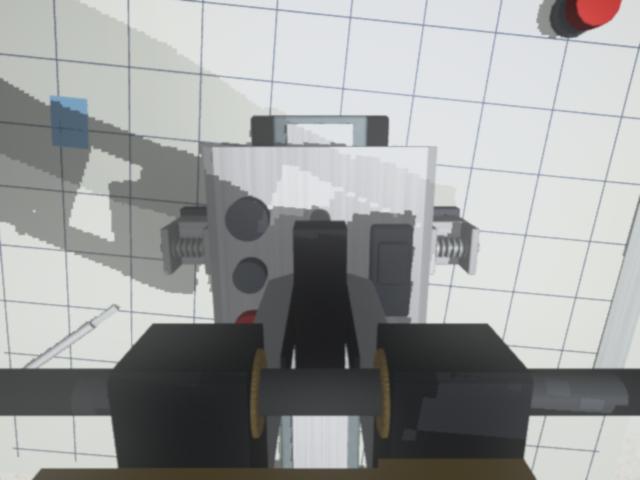

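The pallet sits midway between the spring housings: its plate spans columns 206–436 and the housings 163–478. The plate's rear edge is at row ~147. I'll check its x offset against the stage fit.

```bash
python3 - <<'E'
from h import *
c=dict(np.load('w4.npz')); g=cv2.cvtColor(cv2.imread('pics/w4.png'),cv2.COLOR_BGR2GRAY).astype(float)
for x in (225,240,400,415,425): d=np.diff(g[125:170,x-3:x+4].mean(1)); i=np.argsort(-abs(d))[:3]; print(x,125+i+.5,d[i].round())
sx=np.array([np.cos(np.radians(-84.33)),np.sin(np.radians(-84.33))]); sy=np.array([-sx[1],sx[0]])
for u,v in ((215,147),(428,147)):
    p=atz(c,(v,u),.1858-.0239)[:2]-[.5728,-.1588]; print(p@sx*1000,p@sy*1000)
E
```

```text
225 [142.5 141.5 146.5] [-42. -40.  38.]
240 [146.5 143.5 144.5] [ 47. -42. -35.]
400 [145.5 146.5 147.5] [-25.  25.  12.]
415 [145.5 146.5 147.5] [-25.  19.  11.]
425 [145.5 146.5 147.5] [-27.  16.  12.]
-64.91471005405867 -48.840903564986206
-64.62583731889355 49.96644051089739
```

The alignment is within 0.5 mm in both axes. Now I'll descend to just above roller contact, expected at TCP z ≈ 0.139.

>>> {"method": "move_arm", "body": {
  "increments": [
    [0.1, 0, 0, 0.15, 0, 0, -0.003],
    [0.1, 0, 0, 0.2, 0, 0, 0],
    [0.1, 0, 0, 0.2, 0, 0, 0],
    [0.1, 0, 0, 0.15, 0, 0, 0],
    [0.1, 0, 0, 0.08, 0, 0, 0],
    [0.1, 0, 0, 0.04, 0, 0, 0],
    [0.1, 0, 0, 0, 0, 0, 0],
    [0.1, 0, 0, 0, 0, 0, 0]
  ],
  "force": 60
}}

```text
time_s: 10.8
ee_pos: [0.5725, -0.158, 0.1463]
eef_rot: [3.141, 0.0, 1.67]
force: [0.1, -0.0, -6.4]
grip_width: 0.0197
grip_force: 60.0
```

>>> {"method": "move_arm", "body": {
  "increments": [
    [0.1, 0, 0, 0.02, 0, 0, 0],
    [0.1, 0, 0, 0.02, 0, 0, 0],
    [0.1, 0, 0, 0.02, 0, 0, 0],
    [0.1, 0, 0, 0.02, 0, 0, 0],
    [0.1, 0, 0, 0, 0, 0, 0]
  ]
}}

```text
time_s: 11.3
ee_pos: [0.5723, -0.1579, 0.1418]
eef_rot: [-3.141, -0.0, 1.67]
force: [0.4, -0.0, -6.0]
grip_width: 0.0191
grip_force: 60.0
```

>>> {"method": "move_arm", "body": {
  "increments": [
    [0.1, 0, 0, 0.02, 0, 0, 0],
    [0.1, 0, 0, 0.02, 0, 0, 0],
    [0.1, 0, 0, 0.02, 0, 0, 0],
    [0.1, 0, 0, 0, 0, 0, 0]
  ]
}}

```text
time_s: 11.7
ee_pos: [0.5723, -0.1579, 0.1387]
eef_rot: [-3.141, -0.0, 1.67]
force: [-0.2, 0.9, -5.4]
grip_width: 0.0196
grip_force: 60.0
```

>>> {"method": "move_arm", "body": {
  "increments": [
    [0.1, 0, 0, 0.02, 0, 0, 0],
    [0.1, 0, 0, 0.02, 0, 0, 0],
    [0.1, 0, 0, 0, 0, 0, 0]
  ]
}}

```text
time_s: 12.0
ee_pos: [0.5723, -0.1579, 0.1367]
eef_rot: [-3.141, -0.0, 1.67]
force: [0.1, -0.5, -5.8]
grip_width: 0.0194
grip_force: 60.0
```

>>> {"method": "move_arm", "body": {
  "increments": [
    [0.1, 0, 0, 0.02, 0, 0, 0],
    [0.1, 0, 0, 0.02, 0, 0, 0],
    [0.1, 0, 0, 0, 0, 0, 0]
  ]
}}

```text
time_s: 12.3
ee_pos: [0.5725, -0.158, 0.1356]
eef_rot: [3.141, 0.0, 1.67]
force: [-3.5, 0.4, 1.4]
grip_width: 0.0194
grip_force: 60.0
```

>>> {"method": "move_arm", "body": {
  "increments": [
    [0.1, 0, 0, 0.02, 0, 0, 0],
    [0.1, 0, 0, 0.02, 0, 0, 0],
    [0.1, 0, 0, 0, 0, 0, 0]
  ]
}}

```text
time_s: 12.6
ee_pos: [0.5729, -0.1581, 0.1339]
eef_rot: [3.14, 0.001, 1.67]
force: [-0.6, 0.1, 4.7]
grip_width: 0.0194
grip_force: 60.0
```

Roller contact came at TCP z ≈ 0.136, which puts home near 0.120. I'll continue in small steps.

>>> {"method": "move_arm", "body": {
  "increments": [
    [0.1, 0, 0, 0.02, 0, 0, 0],
    [0.1, 0, 0, 0.02, 0, 0, 0],
    [0.1, 0, 0, 0, 0, 0, 0]
  ]
}}

```text
time_s: 12.9
ee_pos: [0.5733, -0.1582, 0.1326]
eef_rot: [3.138, 0.001, 1.67]
force: [-1.6, 0.6, 10.2]
grip_width: 0.0194
grip_force: 60.0
```

>>> {"method": "move_arm", "body": {
  "increments": [
    [0.1, 0, 0, 0.02, 0, 0, 0],
    [0.1, 0, 0, 0.02, 0, 0, 0],
    [0.1, 0, 0, 0, 0, 0, 0]
  ]
}}

```text
time_s: 13.2
ee_pos: [0.5736, -0.1583, 0.1311]
eef_rot: [3.138, 0.002, 1.67]
force: [-1.2, 0.4, 12.3]
grip_width: 0.0195
grip_force: 60.0
```

>>> {"method": "move_arm", "body": {
  "increments": [
    [0.1, 0, 0, 0.02, 0, 0, 0],
    [0.1, 0, 0, 0, 0, 0, 0]
  ]
}}

```text
time_s: 13.4
ee_pos: [0.5736, -0.1583, 0.13]
eef_rot: [3.138, 0.002, 1.67]
force: [-2.1, -0.5, 11.0]
grip_width: 0.0198
grip_force: 60.0
```

>>> {"method": "move_arm", "body": {
  "increments": [
    [0.1, 0, 0, 0.02, 0, 0, 0],
    [0.1, 0, 0, 0, 0, 0, 0]
  ]
}}

```text
time_s: 13.6
ee_pos: [0.5729, -0.1583, 0.1279]
eef_rot: [3.14, 0.001, 1.67]
force: [-1.5, -1.3, 2.5]
grip_width: 0.0196
grip_force: 60.0
```

>>> {"method": "move_arm", "body": {
  "increments": [
    [0.1, 0, 0, 0.02, 0, 0, 0],
    [0.1, 0, 0, 0, 0, 0, 0]
  ]
}}

```text
time_s: 13.8
ee_pos: [0.572, -0.1579, 0.1251]
eef_rot: [-3.14, -0.0, 1.67]
force: [-0.2, -2.0, -7.0]
grip_width: 0.019
grip_force: 60.0
```

>>> {"method": "move_arm", "body": {
  "increments": [
    [0.1, 0, 0, 0.02, 0, 0, 0],
    [0.1, 0, 0, 0, 0, 0, 0]
  ]
}}

```text
time_s: 14.0
ee_pos: [0.5715, -0.1576, 0.1232]
eef_rot: [-3.139, -0.001, 1.67]
force: [0.3, -2.1, -16.9]
grip_width: 0.0195
grip_force: 60.0
```

>>> {"method": "move_arm", "body": {
  "increments": [
    [0.1, 0, 0, 0.02, 0, 0, 0],
    [0.1, 0, 0, 0, 0, 0, 0]
  ]
}}

```text
time_s: 14.2
ee_pos: [0.5716, -0.1576, 0.1225]
eef_rot: [-3.139, -0.001, 1.67]
force: [0.0, -2.1, -21.0]
grip_width: 0.0193
grip_force: 60.0
```

>>> {"method": "move_arm", "body": {
  "increments": [
    [0.1, 0, 0, 0.02, 0, 0, 0],
    [0.1, 0, 0, 0, 0, 0, 0]
  ]
}}

```text
time_s: 14.4
ee_pos: [0.572, -0.1576, 0.1223]
eef_rot: [-3.14, -0.001, 1.67]
force: [0.4, -0.3, -19.4]
grip_width: 0.0195
grip_force: 60.0
```

>>> {"method": "move_arm", "body": {
  "increments": [
    [0.1, 0, 0, 0.02, 0, 0, 0],
    [0.1, 0, 0, 0, 0, 0, 0]
  ]
}}

```text
time_s: 14.6
ee_pos: [0.5722, -0.1577, 0.1217]
eef_rot: [-3.141, -0.0, 1.67]
force: [-0.5, 0.5, -18.2]
grip_width: 0.0193
grip_force: 60.0
```

>>> {"method": "move_arm", "body": {
  "increments": [
    [0.1, 0, 0, 0.02, 0, 0, 0],
    [0.1, 0, 0, 0, 0, 0, 0]
  ]
}}

```text
time_s: 14.8
ee_pos: [0.5723, -0.1578, 0.1209]
eef_rot: [-3.141, -0.0, 1.67]
force: [-0.9, -0.2, -17.1]
grip_width: 0.0195
grip_force: 60.0
```

>>> {"method": "move_arm", "body": {
  "increments": [
    [0.1, 0, 0, 0.02, 0, 0, 0],
    [0.1, 0, 0, 0, 0, 0, 0]
  ]
}}

```text
time_s: 15.0
ee_pos: [0.5724, -0.158, 0.1202]
eef_rot: [3.141, 0.0, 1.67]
force: [-2.3, -0.4, -14.4]
grip_width: 0.0196
grip_force: 60.0
```

>>> {"method": "move_arm", "body": {
  "increments": [
    [0.1, 0, 0, 0.02, 0, 0, 0],
    [0.1, 0, 0, 0, 0, 0, 0]
  ]
}}

```text
time_s: 15.2
ee_pos: [0.5725, -0.1582, 0.1197]
eef_rot: [3.141, 0.001, 1.67]
force: [-3.4, -0.5, -4.7]
grip_width: 0.0192
grip_force: 60.0
```

>>> {"method": "move_arm", "body": {
  "increments": [
    [0.1, 0, 0, 0.02, 0, 0, 0],
    [0.1, 0, 0, 0, 0, 0, 0]
  ]
}}

```text
time_s: 15.4
ee_pos: [0.5726, -0.1583, 0.1194]
eef_rot: [3.14, 0.001, 1.67]
force: [-6.7, -1.0, 1.9]
grip_width: 0.0194
grip_force: 60.0
```

>>> {"method": "move_arm", "body": {
  "increments": [
    [0.1, 0, 0, 0.01, 0, 0, 0],
    [0.1, 0, 0, 0, 0, 0, 0],
    [0.1, 0, 0, 0, 0, 0, 0]
  ]
}}

```text
time_s: 15.7
ee_pos: [0.5727, -0.1584, 0.1193]
eef_rot: [3.14, 0.001, 1.67]
force: [-8.3, -0.2, 7.1]
grip_width: 0.0195
grip_force: 60.0
```

It's seated: z matches home and the force is now upward. I'll relieve the side load, then release.

>>> {"method": "move_arm", "body": {
  "increments": [
    [0.1, 0, -0.01, -0.01, 0, 0, 0],
    [0.1, 0, -0.008, 0, 0, 0, 0],
    [0.1, 0, 0, 0, 0, 0, 0]
  ],
  "force": 60
}}

```text
time_s: 16.0
ee_pos: [0.5721, -0.1583, 0.1192]
eef_rot: [3.139, 0.001, 1.67]
force: [-3.6, -1.8, 7.2]
grip_width: 0.0195
grip_force: 60.0
```

>>> {"method": "move_arm", "body": {
  "increments": [
    [0.25, 0, 0, 0, 0, 0, 0],
    [0.3, 0, 0, 0, 0, 0, 0],
    [0.4, 0, 0, 0, 0, 0, 0],
    [0.5, 0, 0, 0, 0, 0, 0],
    [0.55, 0, 0, 0, 0, 0, 0],
    [0.55, 0, 0, 0, 0, 0, 0],
    [0.55, 0, 0, 0, 0, 0, 0],
    [0.55, 0, 0, 0, 0, 0, 0]
  ]
}}

```text
time_s: 16.8
ee_pos: [0.5715, -0.158, 0.1179]
eef_rot: [3.142, -0.0, 1.67]
force: [0.1, -0.2, 0.8]
grip_width: 0.052
grip_force: 0.0
```

Released. Next I'll rise clear and check from above.

>>> {"method": "move_arm", "body": {
  "increments": [
    [0.55, 0, 0, -0.1, 0, 0, 0],
    [0.55, 0, 0, -0.3, 0, 0, 0],
    [0.55, 0, 0, -0.5, 0, 0, 0],
    [0.55, 0, 0, -0.5, 0, 0, 0],
    [0.55, 0, 0, -0.5, 0, 0, 0],
    [0.55, 0.3, 0, -0.5, 0, 0, 0],
    [0.55, 0.5, 0, -0.3, 0, 0, 0],
    [1, 0.4, 0, 0, 0, 0, 0],
    [1, 0, 0, 0, 0, 0, 0],
    [1, 0, 0, 0, 0, 0, 0]
  ]
}}

```text
time_s: 17.8
ee_pos: [0.5656, -0.0984, 0.2538]
eef_rot: [3.141, 0.0, 1.67]
force: [0.4, -0.4, 0.9]
grip_width: 0.0724
grip_force: 0.0
```

```bash
python3 - <<'E'
from h import *
c=cam('wrist'); np.savez('w5.npz',T=c['T'],K=c['K']); o=ctrl.get_obs(); print(o['ee_pos'])
im=c['color'].copy(); cv2.imwrite('pics/w5raw.png',im)
# expected plate top corners & handle ends & crest for home
R=Rn.from_euler('z',-84.33,degrees=True).as_matrix(); O=np.array([.5728,-.1588,.1193-.0439])
for P in [[-65,50,20],[-65,-50,20],[65,50,20],[65,-50,20],[-37,0,70],[37,0,70],[58,0,20]]:
    u=proj(c,O+R@(np.array(P)/1000)); cv2.drawMarker(im,tuple(int(round(x)) for x in u),(0,0,255),0,8)
a=im[150:430,130:510]; cv2.imwrite('pics/w5.png',cv2.resize(a,None,fx=2,fy=2,interpolation=cv2.INTER_CUBIC))
E
```

```text
[ 0.56552362 -0.09881035  0.25332743]
```

View pics/w5.png

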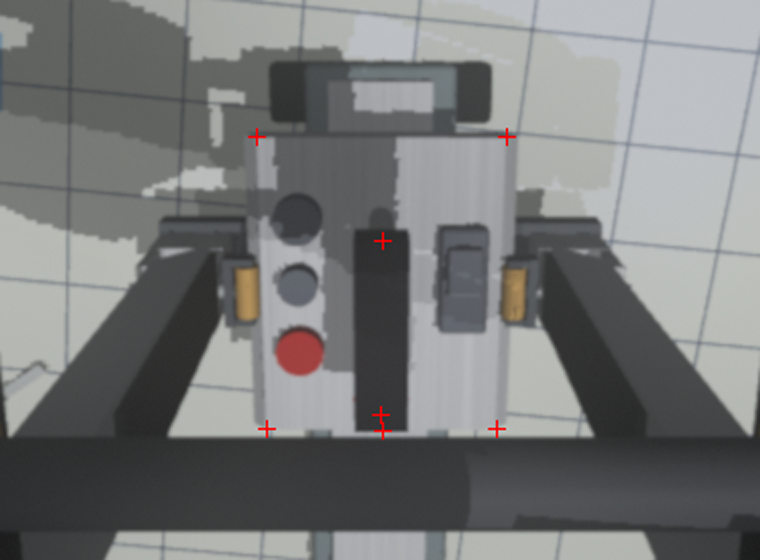

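The plate corners and handle ends fall on the markers projected for home, and the arrow end points to the head. Last check before handing in: the roller separation, with the brass centres at (247,293) and (514.5,293) in the crop.

```bash
python3 - <<'E'
from h import *
c=dict(np.load('w5.npz')); im=cv2.imread('pics/w5raw.png').astype(int)
m=((im[...,2]-im[...,0])>50)&(abs(im[...,1]-(im[...,2]+im[...,0])/2)<25)
m[:,290:350]=0; m[:270]=0; m[320:]=0
P=[]
for s in (slice(240,265),slice(375,400)):
    ys,xs=np.where(m[:,s]); xs=xs+s.start; print(xs.min(),xs.max(),ys.min(),ys.max())
    P.append(atz(c,(ys.mean(),(xs.min()+xs.max())/2),.0634+.0325+.003))
print('sep/2',np.linalg.norm(P[0]-P[1])/2*1000)
o=ctrl.get_obs(); print(o['time_s'],o['force'])
print(ctrl.hand_in()) if np.linalg.norm(P[0]-P[1])/2<.0575 else None
E
```

```text
249 258 284 309
383 391 285 309
sep/2 55.440278520695024
17.85 [-0.40749289 -0.52237557  0.04300423]
the job is handed in; nothing more can be done
None
```

The pallet is back on the stage with its red arrow towards the scanner head, fully home, and the gripper has let go and is clear. The rollers read about 2 mm out, which is the home value, and the highest vertical reading on the wrist while pressing was about 12 N (roughly 19 N with the pallet's weight). The job is handed in at about 18 s.

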